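Count the losing hand and close the dominoes round

TASK

Close the dominoes round using only the fingertips: lightly touch the top of the blue-pipped domino, then the top of the red-pipped one, to count the losing hand, then tap the plunger of the brass bell down so that it rings. Last, press the sprung flap in the oak leaf down until it is clearly more than half open, and finish while still holding it open, so that the players can sweep the tiles into the well. Be gentle: do not lift or shift any domino, do not touch the face-down one, and leave the bottle and lime squeezer where they are.

Things in the scene. Friction and masses are not known exactly. Their poses are not given: they have to be found in the camera images.
- leaf: the folding oak playing leaf, a fixed raised slab 360 mm (its x) by 640 mm (its y), 65 mm high, lying on the bar table; origin at the centre of its underside. Everything else stands on its top face, 65 mm above the table. It has a rectangular well from 0 to +104 mm along its x and from -72 to +72 mm along its y, 61 mm deep, closed by the flap
- tile_low_top (a point): centre of the top face of the white domino with blue pips (three and one), face up, loose, 56 mm long (its x) by 28 mm wide by 13 mm thick, about 35 g; z up. It is hard and lies on hard wood with no give, so come down slowly (10 to 30 mm/s) and stop at contact. The first thing to touch
- tile_high_top (a point): centre of the top face of the white domino with red pips (six and five), face up, loose, same size and just as hard; the second thing to touch
- tile_back_top (a point): centre of the top face of the white domino that lies face down, plain with no pips, loose, same size; must not be touched
- bell: the brass counter bell, fixed to the leaf: dome 82 mm across and 42 mm high, with a plunger on top; origin at the centre of its underside, z up
- bell_top (a point): centre of the top face of the bell's plunger button, a brass disc 22 mm across, 60 mm above the leaf when up; it moves down with the plunger
- bell_plunger (a joint): travel of the bell's plunger: 0 up, 0.006 m fully down; a spring of about 1.5 N at the top and 3.5 N at the bottom returns it; it rings when pressed past 0.0035
- flap (a joint): angle of the flap: 0 shut (flush with the leaf), 0.5 rad fully open (its limit), half open is 0.25. It is hinged along its far edge (leaf +x side) and its near edge drops into the well; a spring, about 2.5 N at the press spot when shut and 6 N fully open, shuts it again when let go
- flap_press (a point): brass disc, 24 mm across, on the flap's top face where to press it: 65 mm from the hinge line, 36 mm from the free edge, midway along its width; the flap is 100 mm (its x) by 138 mm (its y), 8 mm thick, darker wood, with a brass strip along the free edge. Pressed there, the spot sinks 16 mm when half open and 31 mm when fully open. Its x axis points to the hinge when shut, z is the flap's upward normal
- bottle: amber longneck bottle, loose, upright, 61 mm across and 223 mm high, 0.25 kg; origin at the centre of its underside. Bystander
- squeezer_center (a point): middle of the cup of the tin lime squeezer, loose, lying: cup 66 mm across and 36 mm high, handles 16 cm long along its -y. Bystander
Mind the look-alikes: they are no part of the job. Leave any orange or turquoise look-alike of the part that bears tile_high_top alone.

How it is judged (in metres and radians):
On the way, in this order (a step that is already met when the one before it is completed fails the run):
1. a finger touches the blue-pipped domino (contact force between the fingers and tile_low above 0.4 N), for 0.05 s.
2. then a finger touches the red-pipped domino (contact force between the fingers and tile_high above 0.4 N), for 0.05 s.
3. then a finger taps the bell: plunger down past 3.5 mm (value of joint bell_plunger above 0.0035 m and contact force between the fingers and bell_plunger above 0.4 N), for 0.05 s.
4. then the flap is pressed more than half open by a finger (value of joint flap above 0.25 rad and value of joint bell_plunger below 0.001 m and contact force between the fingers and flap above 0.4 N), for 0.2 s.
At the end, for the whole second after the job is handed in: a finger holds the flap open past half (0.25 rad) at rest, the bell's plunger is up again, each domino lies within 8 mm of where it began, and the bottle (upright) and squeezer within 15 mm (all of step 4 and velocity of joint flap below 0.1 rad/s and distance of each of tile_low_top, tile_high_top, tile_back_top from where it was at the start of the episode below 0.008 m and distance of each of bottle, squeezer_center from where it was at the start of the episode below 0.015 m and angle between bottle's own z axis and vertical below 0.1 rad); the arm keeps its last pose, push and grip.
It fails at once if a domino is shifted, lifted or carried more than 8 mm (distance of any of tile_low_top, tile_high_top, tile_back_top from where it was at the start of the episode above 0.008 m).
It fails at once if the face-down domino is touched (contact force between any of the fingers, the arm and tile_back above 0.3 N).
It fails at once if a domino is hit or pressed hard (over 60 N, impact included) (contact force between the fingers and tile_low above 60 N or contact force between the fingers and tile_high above 60 N).
It fails at once if the bell or the flap is hit or pressed hard (over 40 N) (contact force between the fingers and bell above 40 N or contact force between the fingers and flap above 40 N).
It fails at once if the bottle or the squeezer is moved more than 15 mm, or the bottle tipped (distance of any of bottle, squeezer_center from where it was at the start of the episode above 0.015 m or angle between bottle's own z axis and vertical above 0.25 rad).
It also fails if it takes over 54 s, if anything falls off the work surface, if the arm or the gripper's body presses on something with over 40 N, if the wrist force passes 120 N, or if a joint passes its speed limit or range.

ROBOT

A 6-joint arm with a two-finger parallel gripper is mounted at the origin on the work surface. World frame = base frame: x ahead of the robot, y to its left, z up, the work surface at z = 0. Lengths are in mm, angles in rad, forces in N, time in s.
With the tool pointing down it reaches from about 350 to 875 mm from the base axis. Payload 4.2 kg.
Tool frame: the origin (TCP) lies at the very end of the fingers, on their centre line; the grasp point (between the pads) lies 19 mm behind it; z points along the fingers, y is the line along which they close (so a half turn about z gives the same grasp; the last joint's range is limited). The gripper opens to 85 mm and grips with 20 to 120 N. Pads are 22 mm wide; open, the fingers measure 114 mm over their backs; the gripper's body (76 mm by 85 mm) begins 54 mm behind the grasp point. The pads swing forward as they close: fully open they stand 13 mm farther back than shut.
Start: joints at [-0.987, 0.385, 0.008, 0, -1.194, -0.259], TCP at [199.465, -592.295, 231.312] pointing down, gripper open.
Joint ranges: [-3.14, 3.14], [-1.21, 2.06], [-1.07, 1.41], [-3.16, 2.05], [-2.99, -0.16], [-3.1, 3.1]. Speed limits (rad/s): [2.79, 2.79, 3.14, 3.14, 3.14, 3.14].

INTERFACE

Orientations are given as a unit quaternion [x, y, z, w].
In Python, from bench import arm gives the robot as it stands.
- The arm moves only by the tool servo_tool, never from a script. Its argument "rows" is a list that holds one entry, the list of rows, each a list of 7 numbers: the finger opening in mm, from 0 to 85.4, then the shift along the tool's x, y, z in mm, then the turn, a rotation vector about the tool's x, y, z in rad. A call has 1 to 10 rows; each row is the pose to reach, as a shift and turn from the pose commanded when the call began, along the tool's axes at that moment; what a row does not reach only later rows make up. A row lasts 1/8 s, in which the tool goes at most 62.5 mm and 10.7 degrees, less where a joint would pass 70% of its speed; a pose out of reach is approached as far as the arm can. A call with a gripper value outside its range is refused whole. The fingers move at their own pace and stop on an object; the grip force is fixed at half the most. Time passes only in rows, so rows that repeat a pose let the fingers close. It gives the time, the measured TCP pose, the force, the opening and the grip force at its end, in the units of the state.
- arm.read_state(): the state, without advancing time (a new reading comes with each control period).
- arm.get_image(name): name is "side" or "top" or "wrist"; returns the picture (420x560x3 uint8, red, green, blue); there is no depth.
- arm.camera_params(name): a dict with "intrinsics" (3x3 intrinsics, pixels), "R" (3x3) and "t" (3): a world point X has camera coordinates R X + t. Camera axes: x right, y down, z forward; pixel columns grow to the right and rows downward; lengths in mm; the calibration is good to about 2 mm. A picture is of the moment at which its call begins: read the wrist's pose just before it. camera_params takes no time and is no camera call; for the wrist camera it gives the pose at the moment of the call.
- arm.job_done(): hands the job in; it is judged then, once.
The state is a dict: "clock": time; "joints": joint angles; "joint_vel": joint speeds; "joint_efforts": joint torques, N m; "position": TCP position; "ee_rot": TCP orientation; "contact_force": force on the tool from outside, world axes, zero at the start; "wrist_torque": the same for the moment, N m; "gripper_width": finger opening in mm; "grasp_force": force on a finger pad.
Only numpy, scipy, OpenCV 4.12 (cv2) and the standard library are available. Lean on these libraries where they do the work, as an engineer would, in place of code of your own. Each camera call takes 0.05 s, during which the arm holds its last target. There are 200 camera calls.

## Working session

There is one attempt and no reset: what is moved stays moved. The work goes in short steps, Python scripts to look and compute and a tool call to move; the robot and the scene stay as the last step left them, time stands still between calls to the robot, and variables do not carry over. Pictures are saved under pics/ and viewed, at most 10 in all, crops included, and the job is handed in when it is done.

Besides the shell and the picture viewer there is one more tool, called after ">>>" by a JSON object that holds its "api" and its "payload". servo_tool: Moves the arm, as the interface text tells. Its arguments: {"type":"object","properties":{"rows":{"type":"array"}},"required":["rows"]}

```bash
mkdir -p pics; python3 - <<'E'
from bench import arm
import cv2,numpy as np
s=arm.read_state();print(s)
for n in("top","side"):
    im=arm.get_image(n);cv2.imwrite(f"pics/{n}0.png",im[...,::-1]);print(n,arm.camera_params(n))
E
```

```text
{'clock': 0.0, 'joints': array([-9.87407931e-01,  3.85590653e-01,  6.60811364e-03, -5.37945844e-04,
       -1.19397417e+00, -2.58602952e-01]), 'joint_vel': array([ 0.00069997, -0.00016069,  0.00024023,  0.00083451, -0.00160107,
        0.00012672]), 'joint_efforts': array([-5.51287321e-04, -3.92291307e+01,  1.88401741e+01,  4.18622464e+00,
       -4.60368698e-03,  1.71310450e-05]), 'position': array([ 199.2827708 , -591.75758   ,  230.18827951]), 'ee_rot': array([-1.61581870e-01,  9.86858688e-01,  1.08803461e-03, -2.13274691e-04]), 'contact_force': array([ 0.80650923, -0.15938221,  0.2943139 ]), 'wrist_torque': array([ 0.01642917,  0.03429339, -0.01882784]), 'grasp_force': 0.0, 'gripper_width': 85.2735232067676}
top {'intrinsics': array([[461.24188108,   0.        , 279.79846392],
       [  0.        , 461.24188108, 216.89201625],
       [  0.        ,   0.        ,   1.        ]]), 'R': array([[-0.03015153, -0.99953117,  0.00532294],
       [-0.97855348,  0.02843222, -0.20402132],
       [ 0.20377433, -0.01136034, -0.97895197]]), 't': array([137.56240616, 651.63392469, 854.24434025])}
side {'intrinsics': array([[466.25540433,   0.        , 273.3230327 ],
       [  0.        , 466.25540433, 216.24223095],
       [  0.        ,   0.        ,   1.        ]]), 'R': array([[-0.93689279, -0.34934784,  0.01371101],
       [-0.2609545 ,  0.67266129, -0.69240851],
       [ 0.23266855, -0.65229049, -0.7213754 ]]), 't': array([612.89499516, 177.76505409, 927.98672735])}
```

View pics/top0.png

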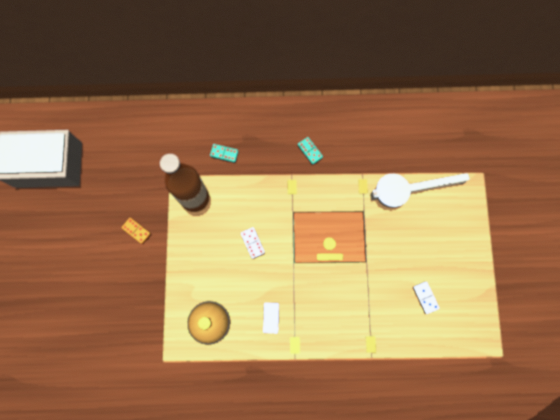

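View pics/side0.png

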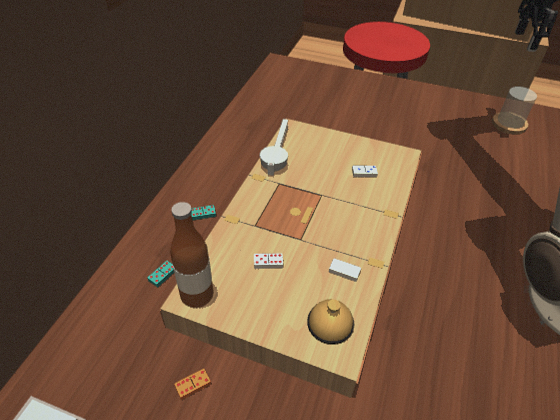

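The top view shows the blue tile at about (427,297), red tile (253,243), face-down tile (271,318), bell button (204,323), flap disc (330,244), bottle foot about (193,203) and squeezer cup (393,190). The side view shows the same layout, with blue (365,171), red (268,261), button (334,305) and disc (295,212).

```bash
cat > h.py <<'E'
import cv2,numpy as np
from bench import arm
def ray(n,uv,z):
    p=arm.camera_params(n);R,t=p["R"],p["t"];c=-R.T@t
    d=R.T@np.linalg.inv(p["intrinsics"])@np.array([*uv,1.]);return c+d*(z-c[2])/d[2]
def tri(a,b):
    A=[];B=[]
    for n,uv in(("top",a),("side",b)):
        p=arm.camera_params(n);c=-p["R"].T@p["t"];d=p["R"].T@np.linalg.inv(p["intrinsics"])@np.array([*uv,1.]);d/=np.linalg.norm(d)
        P=np.eye(3)-np.outer(d,d);A.append(P);B.append(P@c)
    return np.linalg.solve(sum(A),sum(B))
def blob(im,uv,kind,r=24):
    h=cv2.cvtColor(im,cv2.COLOR_BGR2HSV).astype(int);H,S,V=h[...,0],h[...,1],h[...,2]
    m=((S<75)&(V>150)) if kind=="w" else ((H>22)&(H<32)&(S>120)&(V>170))
    w=np.zeros_like(m);w[uv[1]-r:uv[1]+r,uv[0]-r:uv[0]+r]=1
    m=(m&w).astype(np.uint8)
    if kind=="w": m=cv2.morphologyEx(m,cv2.MORPH_CLOSE,np.ones((5,5)))
    k,l,s,c=cv2.connectedComponentsWithStats(m)
    i=min(range(1,k),key=lambda i:np.hypot(*(c[i]-uv))-s[i,4]/10.)
    cs,_=cv2.findContours((l==i).astype(np.uint8),0,2)
    return c[i],s[i,4],cv2.minAreaRect(cs[0])
E
python3 - <<'E'
from h import *
np.set_printoptions(precision=1,suppress=True)
T=cv2.imread("pics/top0.png");S=cv2.imread("pics/side0.png")
for n,a,b,k,z,r in(("low",(427,297),(365,171),"w",78,22),("high",(253,243),(268,261),"w",78,20),("back",(271,318),(345,270),"w",78,20),("bell",(204,323),(334,305),"y",125,9),("flap",(330,244),(295,212),"y",65,9)):
    A=blob(T,a,k,r);B=blob(S,b,k,r)
    print(n,A[0],A[1],B[0],B[1],"top",ray("top",A[0],z),"side",ray("side",B[0],z),"tri",tri(A[0],B[0]))
    bx=cv2.boxPoints(A[2]);P=[ray("top",q,z)[:2] for q in bx];print("   sizes",[np.linalg.norm(P[i]-P[i-1]) for i in(1,2)],"ang",[np.degrees(np.arctan2(*(P[i]-P[i-1])[::-1])) for i in (1,2)])
for n,uv in(("leaf",(170,175)),("leaf",(484,173)),("leaf",(501,357)),("leaf",(163,360)),("well",(293,211)),("well",(365,211)),("well",(367,263)),("well",(294,263)),("strip",(330,257)),("bottle",(194,205)),("squeezer",(393,190))):
    print(n,ray("top",uv,65))
a=tri((204,323),(334,305));print(a)
E
```

```text
low [426.1 297.3] 534 [364.7 169. ] 214 top [ 488.5 -155.8   78. ] side [ 486.8 -159.1   78. ] tri [ 487.4 -154.8   81.4]
   sizes [np.float64(32.657021983717335), np.float64(60.562478225369794)] ang [np.float64(-68.05668811038815), np.float64(-160.2666994743224)]
high [252.2 242.3] 496 [267.9 258.5] 348 top [604.  173.7  78. ] side [602.7 171.1  78. ] tri [602.7 173.4  81. ]
   sizes [np.float64(32.162890029601186), np.float64(60.00399780408122)] ang [np.float64(-67.22303536147017), np.float64(-157.57556857902674)]
back [270.6 317.6] 541 [344.8 267.7] 363 top [459.6 141.5  78. ] side [458.1 139.3  78. ] tri [458.8 141.4  80.5]
   sizes [np.float64(32.2781956982151), np.float64(58.95646650510485)] ang [np.float64(-91.72082573087465), np.float64(178.29239483461285)]Traceback (most recent call last):
  File "<stdin>", line 5, in <module>
  File "h.py", line 19, in blob
    i=min(range(1,k),key=lambda i:np.hypot(*(c[i]-uv))-s[i,4]/10.)
ValueError: min() iterable argument is empty
```

```bash
python3 - <<'E'
from h import *
T=cv2.imread("pics/top0.png")
a=cv2.resize(T[220:350,180:300],None,fx=4,fy=4,interpolation=2);b=cv2.resize(T[200:320,290:380],None,fx=3,fy=4,interpolation=2)
b=cv2.resize(b,(300,520));cv2.imwrite("pics/c.png",np.hstack([a,b]))
E
python3 - <<'E'
from h import *
np.set_printoptions(precision=1,suppress=True)
T=cv2.imread("pics/top0.png");S=cv2.imread("pics/side0.png")
for im,pts in((T,[(204,323),(330,244),(215,335),(310,230)]),(S,[(334,305),(295,212),(325,325),(280,200)])):
    h=cv2.cvtColor(im,cv2.COLOR_BGR2HSV);print([h[v,u].tolist() for u,v in pts])
import h as hh
def yb(im,uv,r):
    g=cv2.cvtColor(im,cv2.COLOR_BGR2HSV).astype(int);p=g[uv[1],uv[0]]
    m=(abs(g[...,0]-p[0])<5)&(abs(g[...,1]-p[1])<60)&(abs(g[...,2]-p[2])<40)
    w=np.zeros_like(m);w[uv[1]-r:uv[1]+r+1,uv[0]-r:uv[0]+r+1]=1
    k,l,s,c=cv2.connectedComponentsWithStats((m&w).astype(np.uint8));i=l[uv[1],uv[0]];return c[i],s[i]
for n,a,b,z in(("bell",(204,323),(334,304),125),("flap",(330,244),(295,212),65)):
    A=yb(T,a,9);B=yb(S,b,9);print(n,A,B,ray("top",A[0],z),ray("side",B[0],z),tri(A[0],B[0]))
for n,uv in(("leaf",(170,175)),("leaf",(484,173)),("leaf",(501,357)),("leaf",(163,360)),("well",(293,211)),("well",(365,211)),("well",(367,263)),("well",(294,263)),("strip",(330,257)),("bottle",(194,203)),("squeezer",(393,190))):
    print(n,ray("top",uv,65))
E
```

```text
[[31, 115, 247], [30, 123, 241], [19, 158, 212], [13, 155, 234]]
[[21, 132, 207], [20, 136, 207], [18, 138, 191], [11, 141, 172]]
bell (array([203.8, 322.8]), array([198, 317,  12,  13, 117], dtype=int32)) (array([334.3, 302.6]), array([325, 295,  19,  19, 283], dtype=int32)) [454.7 260.1 125. ] [452.8 254.2 125. ] [453.5 258.9 131.8]
flap (array([329.1, 243.3]), array([324, 238,  11,  12, 104], dtype=int32)) (array([295. , 211.4]), array([290, 208,  11,   8,  72], dtype=int32)) [599.6  22.4  65. ] [598.   19.1  65. ] [598.   22.7  68.8]
leaf [749.4 339.1  65. ]
leaf [ 735.4 -302.3   65. ]
leaf [ 373.8 -290.8   65. ]
leaf [387.9 345.6  65. ]
well [667.1  91.3  65. ]
well [662.9 -53.2  65. ]
well [558.5 -50.   65. ]
well [562.7  93.1  65. ]
strip [572.4  21.9  65. ]
bottle [689.3 289.8  65. ]
squeezer [ 704.8 -113.    65. ]
```

View pics/c.png

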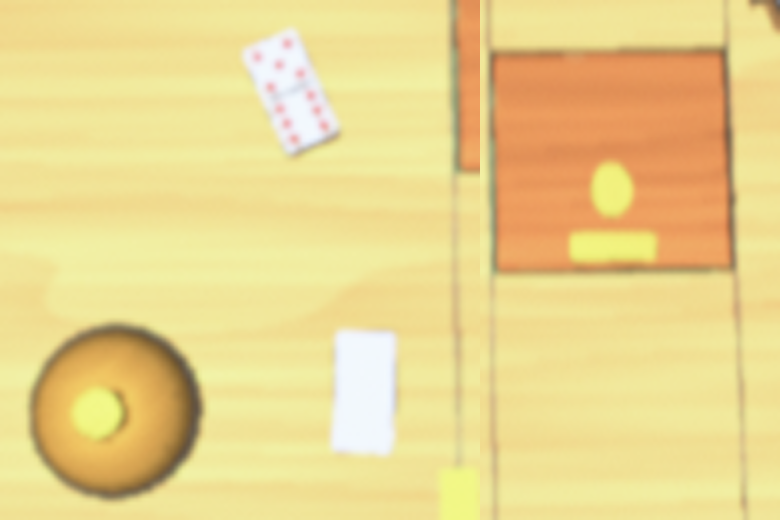

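The crop shows red-pipped tile and plain tile clearly, and the flap disc is off-centre toward the strip, as described. Measured sizes agree with the data (leaf 361×641, well 104×144, disc 36 mm from the edge).

>>> {"api": "servo_tool", "payload": {"rows": [[[0,-41,32,12,0,0,0],[0,-82,64,24,0,0,0],[0,-124,96,36,0,0,0],[0,-165,128,48,0,0,0],[0,-206,160,60,0,0,0],[0,-247,192,72,0,0,0],[0,-288,224,84,0,0,0],[0,-330,256,96,0,0,0],[0,-371,288,108,0,0,0],[0,-412,320,118,0,0,0]]]}}

```text
clock: 1.35
position: [488.2, -155.9, 112.7]
ee_rot: [-0.162, 0.987, 0.0, -0.0]
contact_force: [-0.2, -0.6, 0.4]
gripper_width: 0.2
grasp_force: 0.0
```

>>> {"api": "servo_tool", "payload": {"rows": [[[0,0,0,0,0,0,0],[0,0,0,0,0,0,0],[0,0,0,0,0,0,0],[0,0,0,0,0,0,0]]]}}

```text
clock: 1.85
position: [487.4, -158.4, 113.6]
ee_rot: [-0.161, 0.987, -0.0, 0.0]
contact_force: [0.1, -0.5, 0.4]
gripper_width: 0.4
grasp_force: 0.0
```

```bash
cat > st.py <<'E'
from h import *
from scipy.spatial.transform import Rotation as Ro
import sys
np.set_printoptions(precision=2,suppress=True)
s=arm.read_state();R=Ro.from_quat(s["ee_rot"]);print(s["clock"],s["position"],s["contact_force"],s["gripper_width"],s["joints"]);print("z axis",R.as_matrix()[:,2])
for n,g in(("low",(487.7,-157,78)),("high",(603,172.5,78)),("bell",(454,258,125)),("flap",(599,21,65))):print(n,R.inv().apply(np.array(g)-s["position"]))
E
python3 st.py; python3 -c "
from h import *
a=arm.get_image('side');b=arm.get_image('wrist');cv2.imwrite('pics/p1.png',np.hstack([a[100:350,250:530],b[100:350,100:460]])[...,::-1])"
```

```text
1.85 [ 487.36 -158.43  113.56] [ 0.12 -0.54  0.37] 0.42373041132297906 [ 0.    0.32 -0.43 -0.   -0.83 -1.25]
z axis [ 0.  0. -1.]
low [-0.77  1.25 35.56]
high [-214.71  277.1    35.61]
bell [-100.57  405.47  -11.44]
flap [-162.81  134.71   48.61]
```

View pics/p1.png

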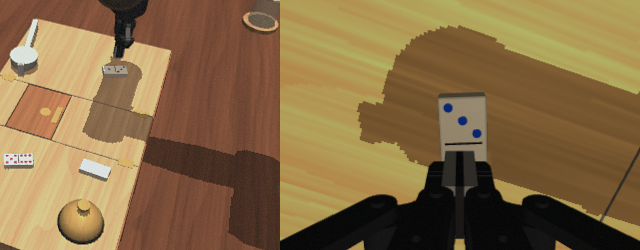

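The picture shows the closed fingertips straight above the blue domino (wrist view, tile at about (462,130)). Next I come down slowly.

>>> {"api": "servo_tool", "payload": {"rows": [[[0,0,0,7,0,0,0],[0,0,0,14,0,0,0],[0,0,0,19,0,0,0],[0,0,0,23,0,0,0],[0,0,0,26,0,0,0],[0,0,0,28,0,0,0],[0,0,0,30,0,0,0],[0,0,0,31,0,0,0]]]}}

```text
clock: 2.95
position: [487.8, -157.5, 82.3]
ee_rot: [-0.162, 0.987, -0.0, 0.0]
contact_force: [0.6, 1.2, -0.0]
gripper_width: -0.1
grasp_force: 0.0
```

>>> {"api": "servo_tool", "payload": {"rows": [[[0,0,0,1.5,0,0,0],[0,0,0,2,0,0,0],[0,0,0,2,0,0,0]]]}}

```text
clock: 3.32
position: [487.8, -157.6, 80.3]
ee_rot: [-0.162, 0.987, 0.0, -0.0]
contact_force: [0.7, -0.4, 0.1]
gripper_width: -0.0
grasp_force: 0.0
```

>>> {"api": "servo_tool", "payload": {"rows": [[[0,0,0,1.5,0,0,0],[0,0,0,1.5,0,0,0]]]}}

```text
clock: 3.58
position: [487.7, -157.5, 78.7]
ee_rot: [-0.162, 0.987, 0.0, -0.0]
contact_force: [-0.4, 0.2, -0.7]
gripper_width: -0.4
grasp_force: 0.0
```

>>> {"api": "servo_tool", "payload": {"rows": [[[0,0,0,1,0,0,0],[0,0,0,1,0,0,0]]]}}

```text
clock: 3.82
position: [487.9, -157.6, 78.1]
ee_rot: [-0.162, 0.987, -0.0, 0.0]
contact_force: [-1.5, -0.2, 3.3]
gripper_width: 0.1
grasp_force: 1.5
```

>>> {"api": "servo_tool", "payload": {"rows": [[[0,0,0,0.5,0,0,0],[0,0,0,0.5,0,0,0]]]}}

```text
clock: 4.08
position: [487.9, -157.6, 78.1]
ee_rot: [-0.162, 0.987, -0.0, 0.0]
contact_force: [-2.0, 1.5, 6.3]
gripper_width: -0.3
grasp_force: 3.3
```

Touched (6 N). Now up and over to the red domino.

>>> {"api": "servo_tool", "payload": {"rows": [[[0,0,0,-8,0,0,0],[0,0,0,-30,0,0,0],[0,-26,34,-40,0,0,0],[0,-60,77,-40,0,0,0],[0,-94,121,-40,0,0,0],[0,-128,165,-40,0,0,0],[0,-162,209,-40,0,0,0],[0,-190,245,-36,0,0,0],[0,-206,266,-32,0,0,0],[0,-214,276,-28,0,0,0]]]}}

```text
clock: 5.32
position: [602.6, 173.1, 104.8]
ee_rot: [-0.162, 0.987, -0.0, -0.0]
contact_force: [0.7, 0.3, 0.5]
gripper_width: 0.0
grasp_force: 0.0
```

>>> {"api": "servo_tool", "payload": {"rows": [[[0,0,0,0,0,0,0],[0,0,0,5,0,0,0],[0,0,0,10,0,0,0],[0,0,0,14,0,0,0],[0,0,0,17,0,0,0],[0,0,0,17,0,0,0]]]}}

```text
clock: 6.08
position: [602.4, 172.2, 88.0]
ee_rot: [-0.162, 0.987, -0.0, -0.0]
contact_force: [-0.5, -0.5, 0.1]
gripper_width: 0.2
grasp_force: 0.0
```

```bash
python3 st.py; python3 -c "
from h import *
a=arm.get_image('side');b=arm.get_image('wrist');cv2.imwrite('pics/p2.png',np.hstack([a[150:400,130:410],b[100:350,100:460]])[...,::-1])"
```

```text
6.075 [602.4  172.15  88.04] [-0.47 -0.48  0.06] 0.1656837000953471 [ 0.54  0.52 -0.17  0.   -0.89 -1.78]
z axis [-0. -0. -1.]
low [ 213.72 -275.36   10.18]
high [-0.68  0.14 10.04]
bell [113.28 128.7  -36.91]
flap [  51.44 -142.17   23.09]
```

View pics/p2.png

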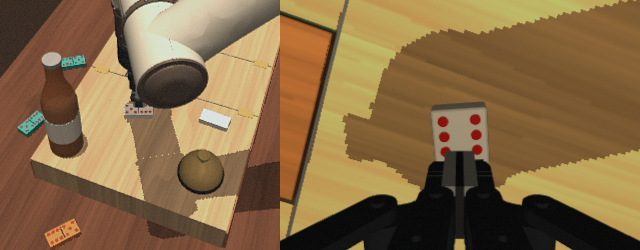

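The fingertips are above the middle of the red domino (wrist view, tile at about (460,135)), and the bottle is clear.

>>> {"api": "servo_tool", "payload": {"rows": [[[0,0,0,2,0,0,0],[0,0,0,4,0,0,0],[0,0,0,6,0,0,0],[0,0,0,7.5,0,0,0],[0,0,0,8.5,0,0,0],[0,0,0,9,0,0,0],[0,0,0,9,0,0,0]]]}}

```text
clock: 7.05
position: [602.6, 172.3, 79.3]
ee_rot: [-0.162, 0.987, 0.0, 0.0]
contact_force: [-0.4, -0.6, 0.1]
gripper_width: -0.1
grasp_force: 0.0
```

>>> {"api": "servo_tool", "payload": {"rows": [[[0,0,0,1,0,0,0],[0,0,0,1,0,0,0]]]}}

```text
clock: 7.3
position: [602.5, 172.3, 78.2]
ee_rot: [-0.162, 0.987, -0.0, -0.0]
contact_force: [0.4, 1.0, -0.3]
gripper_width: 0.2
grasp_force: 0.0
```

>>> {"api": "servo_tool", "payload": {"rows": [[[0,0,0,1,0,0,0],[0,0,0,1,0,0,0]]]}}

```text
clock: 7.55
position: [602.6, 172.3, 78.2]
ee_rot: [-0.162, 0.987, -0.0, 0.0]
contact_force: [-2.6, -0.1, 5.5]
gripper_width: 0.2
grasp_force: 2.6
```

Touched (5.5 N). Next, the bell.

>>> {"api": "servo_tool", "payload": {"rows": [[[0,0,0,-8,0,0,0],[0,0,0,-36,0,0,0],[0,0,0,-66,0,0,0],[0,18,20,-74,0,0,0],[0,45,51,-74,0,0,0],[0,72,82,-72,0,0,0],[0,97,109,-70,0,0,0],[0,109,123,-66,0,0,0],[0,113,128,-62,0,0,0],[0,113,128,-62,0,0,0]]]}}

```text
clock: 8.8
position: [454.8, 257.5, 138.9]
ee_rot: [-0.162, 0.987, -0.0, -0.0]
contact_force: [-0.5, 0.3, -0.6]
gripper_width: -0.1
grasp_force: 0.0
```

>>> {"api": "servo_tool", "payload": {"rows": [[[0,0,0,0,0,0,0],[0,0,0,0,0,0,0]]]}}

```text
clock: 9.05
position: [455.2, 257.2, 139.2]
ee_rot: [-0.161, 0.987, -0.0, 0.0]
contact_force: [-0.4, 0.1, 0.7]
gripper_width: 0.0
grasp_force: 0.0
```

```bash
python3 st.py; python3 -c "
from h import *
a=arm.get_image('side');b=arm.get_image('wrist');cv2.imwrite('pics/p3.png',np.hstack([a[150:400,200:480],b[100:350,100:460]])[...,::-1])"
```

```text
9.05 [455.23 257.23 139.24] [-0.45  0.06  0.67] 0.023684393450403327 [ 0.82  0.3  -0.37  0.   -0.9  -2.07]
z axis [ 0. -0. -1.]
low [ 100.95 -403.05   61.25]
high [-113.15 -127.32   61.25]
bell [ 0.93  1.12 14.24]
flap [ -61.17 -269.68   74.26]
```

View pics/p3.png

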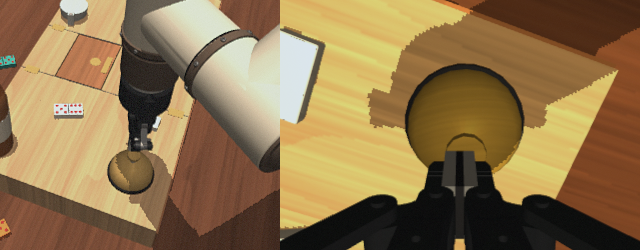

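The fingers are centred over the plunger (wrist view, button at about (467,143)). I'll press it slowly, about 5 mm past contact.

>>> {"api": "servo_tool", "payload": {"rows": [[[0,1,1,4,0,0,0],[0,1,1,8,0,0,0],[0,1,1,11,0,0,0],[0,1,1,13,0,0,0],[0,1,1,15,0,0,0],[0,1,1,17,0,0,0],[0,1,1,18,0,0,0],[0,1,1,18.5,0,0,0],[0,1,1,18.5,0,0,0]]]}}

```text
clock: 10.28
position: [453.3, 258.2, 120.9]
ee_rot: [-0.162, 0.987, 0.0, 0.0]
contact_force: [-0.7, -0.1, 2.2]
gripper_width: 0.3
grasp_force: 1.3
```

>>> {"api": "servo_tool", "payload": {"rows": [[[0,0,0,1,0,0,0],[0,0,0,1,0,0,0]]]}}

```text
clock: 10.52
position: [453.3, 258.2, 119.8]
ee_rot: [-0.162, 0.987, 0.0, -0.0]
contact_force: [-1.5, 0.1, 3.1]
gripper_width: 0.1
grasp_force: 1.4
```

>>> {"api": "servo_tool", "payload": {"rows": [[[0,0,0,1,0,0,0],[0,0,0,1,0,0,0]]]}}

```text
clock: 10.78
position: [453.3, 258.2, 119.1]
ee_rot: [-0.162, 0.987, -0.0, 0.0]
contact_force: [-2.8, 0.5, 4.2]
gripper_width: -0.2
grasp_force: 2.4
```

Plunger is at the bottom, so the bell has rung. Now the flap.

>>> {"api": "servo_tool", "payload": {"rows": [[[0,0,0,-6,0,0,0],[0,0,0,-28,0,0,0],[0,-8,-36,-34,0,0,0],[0,-19,-83,-34,0,0,0],[0,-30,-130,-34,0,0,0],[0,-41,-178,-30,0,0,0],[0,-51,-224,-10,0,0,0],[0,-59,-256,12,0,0,0],[0,-62,-270,30,0,0,0],[0,-62,-270,36,0,0,0]]]}}

```text
clock: 12.02
position: [597.6, 21.4, 81.1]
ee_rot: [-0.161, 0.987, -0.0, -0.001]
contact_force: [0.2, -0.7, 0.6]
gripper_width: -0.2
grasp_force: 0.0
```

>>> {"api": "servo_tool", "payload": {"rows": [[[0,0,0,0,0,0,0],[0,0,0,0,0,0,0]]]}}

```text
clock: 12.28
position: [598.5, 23.2, 83.8]
ee_rot: [-0.163, 0.987, 0.0, 0.001]
contact_force: [-0.2, -0.3, 0.2]
gripper_width: -0.1
grasp_force: 0.0
```

```bash
python3 st.py; python3 -c "
from h import *
a=arm.get_image('side');b=arm.get_image('wrist');cv2.imwrite('pics/p4.png',np.hstack([a[100:350,200:480],b[100:350,100:460]])[...,::-1])"
```

```text
12.275 [598.51  23.25  83.84] [-0.22 -0.32  0.23] -0.08711175845356169 [ 0.31  0.48 -0.25  0.   -0.84 -1.55]
z axis [ 0.  0. -1.]
low [ 162.78 -135.18    5.58]
high [-52.12 139.92   5.91]
bell [ 61.5  268.69 -41.31]
flap [ 0.29 -2.28 18.84]
```

View pics/p4.png

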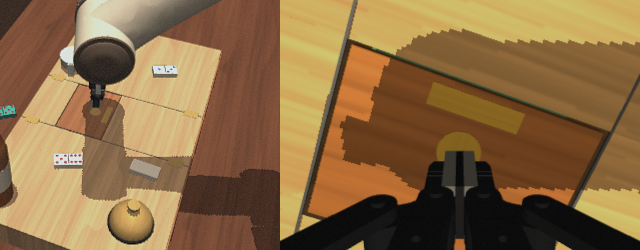

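The fingers stand above the brass disc (wrist view, disc at about (460,150)), and the bell's plunger is up.

>>> {"api": "servo_tool", "payload": {"rows": [[[0,0,0,4,0,0,0],[0,0,0,8,0,0,0],[0,0,0,11,0,0,0],[0,0,0,13,0,0,0],[0,0,0,15,0,0,0],[0,0,0,17,0,0,0],[0,0,0,19,0,0,0],[0,0,0,21,0,0,0],[0,0,0,23,0,0,0],[0,0,0,25,0,0,0]]]}}

```text
clock: 13.62
position: [598.7, 22.1, 58.1]
ee_rot: [-0.162, 0.987, -0.0, 0.001]
contact_force: [0.5, 0.5, 4.1]
gripper_width: -0.2
grasp_force: 2.0
```

>>> {"api": "servo_tool", "payload": {"rows": [[[0,0,0,2,0,0,0],[0,0,0,4,0,0,0],[0,0,0,6,0,0,0],[0,0,0,8,0,0,0],[0,0,0,10,0,0,0],[0,0,0,12,0,0,0],[0,0,0,14,0,0,0],[0,0,0,15,0,0,0],[0,0,0,15,0,0,0],[0,0,0,15,0,0,0]]]}}

```text
clock: 14.88
position: [600.0, 22.4, 43.9]
ee_rot: [-0.162, 0.987, -0.0, 0.002]
contact_force: [0.9, -0.8, 5.7]
gripper_width: 0.1
grasp_force: 2.9
```

```bash
python3 st.py; python3 -c "
from h import *
a=arm.get_image('side');b=arm.get_image('wrist');cv2.imwrite('pics/p5.png',np.hstack([a[100:350,200:480],b[100:350,100:460]])[...,::-1])"
```

```text
14.875 [600.03  22.41  43.88] [ 0.93 -0.77  5.68] 0.05932223245460722 [ 0.31  0.53 -0.28  0.   -0.76 -1.55]
z axis [ 0.  0. -1.]
low [ 163.66 -134.1   -34.67]
high [-50.94 141.23 -34.03]
bell [ 62.7  269.85 -81.58]
flap [  1.34  -1.03 -21.13]
```

View pics/p5.png

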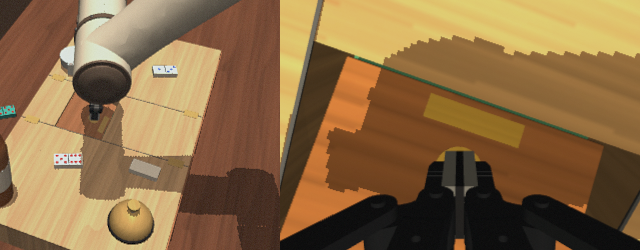

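The flap is visibly open, with its sides dropped into the well. It has sunk 21 mm at 5.7 N, roughly 0.35 rad or more, and the dominoes look unmoved. I'll let it settle and hand in.

>>> {"api": "servo_tool", "payload": {"rows": [[[0,0,0,0,0,0,0],[0,0,0,0,0,0,0],[0,0,0,0,0,0,0],[0,0,0,0,0,0,0]]]}}

```text
clock: 15.48
position: [600.0, 22.4, 43.9]
ee_rot: [-0.162, 0.987, -0.0, 0.002]
contact_force: [1.8, -0.3, 6.6]
gripper_width: -0.2
grasp_force: 2.9
```

```bash
python3 -c "
from bench import arm
s=arm.read_state();print(s['position'],s['contact_force'],s['joint_vel']);print(arm.job_done())"
```

```text
[600.02825151  22.43529082  43.89635801] [ 1.76875293 -0.31544839  6.56063808] [0.00045915 0.00080913 0.00174017 0.00141308 0.000128   0.00068117]
the job is handed in; nothing more can be done
None
```

I handed the job in at 15.5 s: I touched the blue domino, then the red one, pressed the bell's plunger to the bottom of its travel, and am still holding the flap open at an estimated 0.35 rad; no verdict came back.

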